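Set a lock cylinder in the holding block, cam to the index pin

TASK

On the locksmith's bench, take the brass lock cylinder that has a flat cam arm sticking out sideways at its top and stand it in the round recess of the grey holding block, upright on the recess floor, turned so that its cam arm points straight at the index pin on the block. Let go of it there, and leave the other two lock cylinders where they stand.

Things in the scene. Friction and masses are not known exactly. Their poses are not given: they have to be found in the camera images.
- cam_cylinder: Brass barrel 29 mm in diameter, standing loose on a foot rim 36 mm across, 5 mm high; 0.22 kg. On its top, 45 mm up, a steel hub (22 mm across, to 51 mm) with a flat cam arm, 12 mm wide, 4 mm thick (45 to 49 mm up), reaching 38 mm from the axis on one side. Grip the barrel below the arm, a finger on either side of it. Origin: centre of underside; z up the axis, x along the arm to its tip.
- block: Fixed grey metal plate, 150 (x) by 90 (y) by 14 mm high. Round recess 56 mm across, 8 mm deep (dark floor 6 mm above the bench), centred at x = -25 mm, y = 0. Upright dark steel index pin, 10 mm across, 16 mm above the plate, at x = +30 mm, y = 0, so along +x from the recess; a dark line leads to it. Origin: centre of the plate's underside, on the bench; z up, x lengthwise to the pin end.
- plain_cylinder: A lock cylinder to leave alone: the same brass barrel and foot, loose, with no cam arm, only a flat steel disc 18 mm in diameter on top; 48 mm high. Origin: centre of the underside, z up.
- knob_cylinder: A lock cylinder to leave alone: the same brass barrel and foot, loose, with no cam arm but a round brass knob 36 mm in diameter on top; 65 mm high. Origin: centre of the underside, z up.
Things that resemble listed ones, but are neither listed nor needed, are in the scene too. Leave any orange look-alike of the cam_cylinder alone.

How it is judged:
By the outcome, as a careful person would: the job done as asked, in the order asked, and still so for the second after the job is handed in, with the robot touching nothing.
It also fails if it takes over 38 s, if anything falls off the work surface, if the arm or the gripper's body presses on something with over 40 N, if the wrist force passes 120 N, or if a joint passes its speed limit or range.

ROBOT

A 7-joint arm with a two-finger parallel gripper is mounted at the origin on the work surface. World frame = base frame: x ahead of the robot, y to its left, z up, the work surface at z = 0. Lengths are in m, angles in rad, forces in N, time in s.
With the tool pointing down it reaches from about 0.4 to 0.85 m from the base axis. Payload 10.4 kg.
Tool frame: the origin (TCP) lies at the very end of the fingers, on their centre line; the grasp point (between the pads) lies 19 mm behind it; z points along the fingers, y is the line along which they close (so a half turn about z gives the same grasp; the last joint's range is limited). The gripper opens to 85 mm and grips with 20 to 120 N. Pads are 22 mm wide; open, the fingers measure 114 mm over their backs; the gripper's body (76 mm by 85 mm) begins 54 mm behind the grasp point. The pads swing forward as they close: fully open they stand 13 mm farther back than shut.
Start: joints at [1.234, 0.332, -0.065, 1.46, 0.022, 1.35, -0.088], TCP at [0.193, -0.594, 0.231] pointing down, gripper open.
Joint ranges: [-2.6, 2.6], [-0.5, 2.12], [-1.47, 1.34], [0.16, 2.42], [-1.27, 4.41], [0.06, 2.06], [-2.6, 2.6]. Speed limits (rad/s): [2.22, 2.22, 2.79, 2.79, 3.14, 3.14, 3.14].

INTERFACE

Orientations are given as a 3x3 rotation matrix whose columns are the frame's x, y, z axes.
In Python, from rig import ctrl gives the robot as it stands.
- The arm moves only by the tool send_rows, never from a script. Its arguments are lists of equal length, an entry for each row: "delta_pos": the shift along the tool's x, y, z in m, a list of three; "dr": the turn, a rotation vector about the tool's x, y, z in rad, a list of three; "grip": the closure, from -1 (fully open) to 1 (shut). In form: {"delta_pos": [[tx, ty, tz], ...], "dr": [[ax, ay, az], ...], "grip": [grip, ...]}. A call has 1 to 12 rows; each row shifts and turns the commanded pose from where the row before left it, along the tool's axes as they then stand; what a row does not reach is not made up. A row lasts 1/8 s, in which the tool goes at most 62.5 mm and 10.7 degrees, less where a joint would pass 70% of its speed; a pose out of reach is approached as far as the arm can. A call is refused whole if a number of a shift passes 0.0625 or a number of a turn 0.188, either way. A call with a gripper value outside its range is refused whole. The fingers move at their own pace and stop on an object; "grip_force" is the grip in N (left out, the last holds). Time passes only in rows, so rows that do not move let the fingers close. It gives the time, the measured TCP pose, the force, the opening and the grip force at its end, in the units of the state.
- ctrl.get_obs(): the state, without advancing time (a new reading comes with each control period).
- ctrl.snapshot(name): name is "side" or "top"; returns the picture (420x560x3 uint8, blue, green, red); there is no depth.
- ctrl.camera_model(name): a dict with "camera_matrix" (3x3 intrinsics, pixels), "k1" (the pictures are not rectified: a ray, as slopes to the right and down, at radius r is drawn at 1 + k1 r^2 times it, then the intrinsics apply), "T" (4x4, takes a point from camera to world coordinates). Camera axes: x right, y down, z forward; pixel columns grow to the right and rows downward; lengths in m; the calibration is good to about 2 mm. A picture is of the moment at which its call begins. camera_model takes no time and is no camera call.
- ctrl.hand_in(): hands the job in; it is judged then, once.
The state is a dict: "time": time; "joints": joint angles; "qvel": joint speeds; "joint_torque": joint torques, N m; "eef_pos": TCP position; "tcp_rot": TCP orientation; "force": force on the tool from outside, world axes, zero at the start; "moment": the same for the moment, N m; "opening": finger opening in m; "grasp_force": force on a finger pad.
Only numpy, scipy, OpenCV 4.12 (cv2) and the standard library are available. Lean on these libraries where they do the work, as an engineer would, in place of code of your own. Each camera call takes 0.05 s, during which the arm holds its last target. There are 200 camera calls.

## Working session

There is one attempt and no reset: what is moved stays moved. The work goes in short steps, Python scripts to look and compute and a tool call to move; the robot and the scene stay as the last step left them, time stands still between calls to the robot, and variables do not carry over. Pictures are saved under pics/ and viewed, at most 10 in all, crops included, and the job is handed in when it is done.

Besides the shell and the picture viewer there is one more tool, called after "Emit:" as name(argument=value, ...) on one line, values as JSON. send_rows: Moves the arm, as the interface text tells. Its arguments: {"type":"object","properties":{"delta_pos":{"type":"array","items":{"type":"array","items":{"type":"number"}}},"dr":{"type":"array","items":{"type":"array","items":{"type":"number"}}},"grip":{"type":"array","items":{"type":"number"}},"grip_force":{"type":"number"}},"required":["delta_pos","dr","grip"]}

```bash
mkdir -p pics
python3 - <<'E'
from rig import ctrl
import cv2,numpy as np
for n in("top","side"):
    cv2.imwrite(f"pics/{n}0.png",ctrl.snapshot(n))
    m=ctrl.camera_model(n);print(n,m)
o=ctrl.get_obs();print(o['time'],o['eef_pos'],o['tcp_rot'],o['opening'])
E
```

```text
top {'camera_matrix': array([[477.56236926,   0.        , 280.94492273],
       [  0.        , 477.56236926, 206.06273235],
       [  0.        ,   0.        ,   1.        ]]), 'k1': 0.046157569286090126, 'T': array([[-1.41653384e-02, -9.76970352e-01,  2.12904378e-01,
         3.68147617e-01],
       [-9.99896768e-01,  1.43531595e-02, -6.63513058e-04,
        -1.25323361e-03],
       [-2.40761790e-03, -2.12891799e-01, -9.77072815e-01,
         8.37562159e-01],
       [ 0.00000000e+00,  0.00000000e+00,  0.00000000e+00,
         1.00000000e+00]])}
side {'camera_matrix': array([[496.33608428,   0.        , 287.59355197],
       [  0.        , 496.33608428, 219.89935842],
       [  0.        ,   0.        ,   1.        ]]), 'k1': 0.049890258624125536, 'T': array([[-0.76308885, -0.33320255,  0.55377925,  0.05471102],
       [-0.64615699,  0.41095054, -0.64311803,  0.60672904],
       [-0.01328731, -0.84858453, -0.52889293,  0.54208794],
       [ 0.        ,  0.        ,  0.        ,  1.        ]])}
0.1 [ 0.19282992 -0.5941703   0.230607  ] [[ 9.51161035e-01  3.08694842e-01 -4.24262790e-04]
 [ 3.08695131e-01 -9.51160319e-01  1.16800617e-03]
 [-4.29844484e-05 -1.24192982e-03 -9.99999228e-01]] 0.0855102347237307
```

View pics/top0.png

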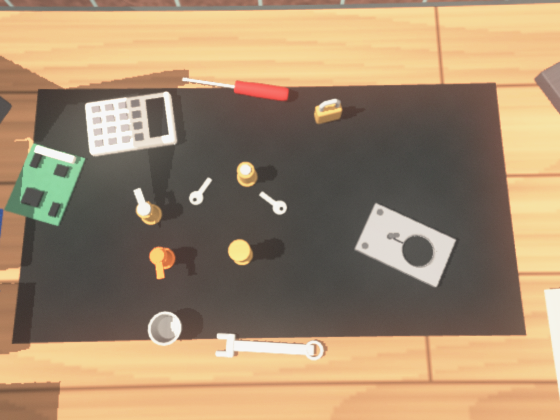

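View pics/side0.png

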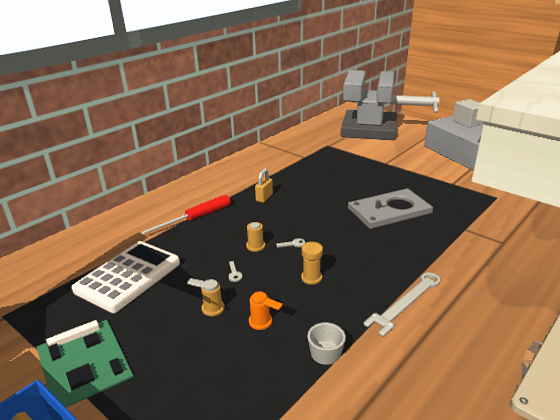

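Candidates in the top picture: brass barrel with steel arm at (148,210), orange look-alike at (161,260), plain at (247,174), knob at (240,252). The one at (148,210) fits because it is brass and has a steel arm pointing towards (139,192). In the side view it is at (211,298). The block's recess is near (418,251) and its pin near (392,236). I'll confirm in an enlarged crop.

Run:
```python
import cv2,numpy as np
t=cv2.imread("pics/top0.png");s=cv2.imread("pics/side0.png")
f=lambda i,x,y,w,h,k:cv2.resize(i[y:y+h,x:x+w],None,fx=k,fy=k,interpolation=cv2.INTER_CUBIC)
a=f(t,120,180,50,50,8-2);b=f(s,180,265,50,60,5);c=f(t,350,200,110,90,4)
W=np.zeros((600,800,3),np.uint8)
W[:300,:300]=a; W[300:600,:250]=b; W[:360,320:760]=c
cv2.imwrite("pics/crop1.png",W)
```

```text
(no output)
```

View pics/crop1.png

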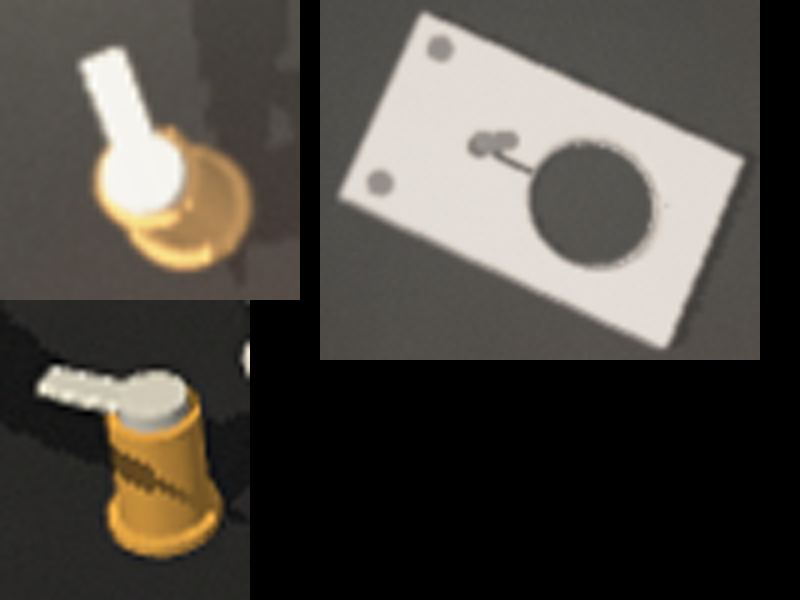

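```bash
cat > h.py <<'E'
import numpy as np,cv2
from rig import ctrl
def pt(n,u,v,z):
    m=ctrl.camera_model(n);K=m["camera_matrix"];T=m["T"]
    p=cv2.undistortPoints(np.array([[[u,v]]],float),K,np.array([m["k1"],0,0,0]))[0,0]
    d=T[:3,:3]@[p[0],p[1],1];o=T[:3,3];return o+d*(z-o[2])/d[2]
def px(n,P):
    m=ctrl.camera_model(n);Ti=np.linalg.inv(m["T"])
    return cv2.projectPoints(np.array([P],float),cv2.Rodrigues(Ti[:3,:3])[0],Ti[:3,3],m["camera_matrix"],np.array([m["k1"],0,0,0]))[0].ravel()
E
python3 - <<'E'
from h import *
np.set_printoptions(precision=4,suppress=True)
h=pt("top",143.5,208.3,.051);t=pt("top",136.7,188.4,.049)
print("hub",h,"tip",t,np.degrees(np.arctan2(*(t-h)[1::-1])),np.linalg.norm(t-h))
h2=pt("side",210.8,282.8,.051);print("side hub",h2)
t2=pt("side",180+42/5,265+81/5,.049);print("side tip",t2,np.degrees(np.arctan2(*(t2-h2)[1::-1])))
C=np.array([pt("top",350+a/4-.4,200+b/4-.4,.014) for a,b in((423-320,12),(745-320,158),(667-320,349),(20,197))])
print(C,C.mean(0));
for a,b in((0,1),(3,2),(0,3),(1,2)):
    d=C[a]-C[b];print(np.linalg.norm(d),np.degrees(np.arctan2(d[1],d[0])))
r=pt("top",350+272/4-.4,200+204/4-.4,.014);print("recess",r)
for n,u,v in(("plain",247,170),("knob",240,250),("orange",159,257)):print(n,pt("top",u,v,.05))
E
```

```text
hub [0.5391 0.229  0.051 ] tip [0.5743 0.2426 0.049 ] 21.215952221248003 0.03778436161927715
side hub [0.5422 0.2262 0.051 ]
side tip [0.5744 0.2442 0.049 ] 29.154406449536708
[[ 0.5514 -0.1684  0.014 ]
 [ 0.4848 -0.3029  0.014 ]
 [ 0.4039 -0.2626  0.014 ]
 [ 0.4701 -0.128   0.014 ]] [ 0.4776 -0.2155  0.014 ]
0.1501196928827307 63.659002656505436
0.14994173939656277 63.833813507416316
0.09081200035084058 -26.402260757703196
0.09035489394666957 -26.51585722686429
recess [ 0.4657 -0.2359  0.014 ]
plain [0.6039 0.0555 0.05  ]
knob [0.4664 0.067  0.05  ]
orange [0.457 0.2   0.05 ]
```

Confirmed in the crop. The brass cylinder with the steel arm has its hub at about (0.540, 0.228) and its arm yaw at about 23°. The block's recess is at about (0.466, -0.237), and the pin direction is 63.7°. The first leg goes towards the cylinder.

Emit:
send_rows(delta_pos=[[0.039,-0.035,0],[0.039,-0.035,0],[0.039,-0.035,0],[0.039,-0.035,0],[0.039,-0.035,0],[0.039,-0.035,0],[0.039,-0.035,0],[0.039,-0.035,0],[0.039,-0.035,0],[0.039,-0.035,0],[0.039,-0.035,0]], dr=[[0,0,0],[0,0,0],[0,0,0],[0,0,0],[0,0,0],[0,0,0],[0,0,0],[0,0,0],[0,0,0],[0,0,0],[0,0,0]], grip=[-1,-1,-1,-1,-1,-1,-1,-1,-1,-1,-1])

```text
time: 1.48
eef_pos: [0.4826, -0.0944, 0.2312]
tcp_rot: [[0.951, 0.308, -0.0], [0.308, -0.951, -0.0], [-0.0, 0.0, -1.0]]
force: [0.6, -0.5, -0.0]
opening: 0.0854
grasp_force: 0.0
```

```bash
cat >> h.py <<'E'
def go(x,y,z,yaw):
    "shift in tool axes (before turn) and turn about tool z, to reach target"
    o=ctrl.get_obs();R=o["tcp_rot"];d=R.T@(np.array([x,y,z])-o["eef_pos"])
    w=np.degrees(np.arctan2(R[1,0],R[0,0]))
    print("t",o["time"],"pos",o["eef_pos"].round(4),"yaw",w.round(2),"tilt",R[:2,2].round(4),"tool shift",d.round(4),"turn z",np.radians(w-yaw).round(4),"open",round(o["opening"],4),"gf",o["grasp_force"],"F",np.round(o["force"],1),"q",np.round(o["joints"],2))
E
python3 -c "
from h import *
go(.540,.228,.10,23)"
```

```text
t 1.475 pos [ 0.4826 -0.0944  0.2312] yaw 17.96 tilt [-0.     -0.0003] tool shift [ 0.154  -0.289   0.1311] turn z -0.0879 open 0.0854 gf 0.0 F [ 0.6 -0.5 -0. ] q [ 0.65  0.07 -0.57  1.78  0.04  1.3  -1.19]
```

Emit:
send_rows(delta_pos=[[0.022,-0.0413,0],[0.022,-0.0413,0],[0.022,-0.0413,0],[0.022,-0.0413,0],[0.022,-0.0413,0],[0.022,-0.0413,0],[0.022,-0.0412,0],[0,0,0.045],[0,0,0.045],[0,0,0.03],[0,0,0]], dr=[[0,0,0],[0,0,0],[0,0,0],[0,0,0],[0,0,0],[0,0,0],[0,0,0],[0,0,-0.044],[0,0,-0.044],[0,0,0],[0,0,0]], grip=[-1,-1,-1,-1,-1,-1,-1,-1,-1,-1,-1])

```text
time: 2.85
eef_pos: [0.5379, 0.2257, 0.109]
tcp_rot: [[0.92, 0.391, -0.004], [0.391, -0.92, -0.002], [-0.005, -0.0, -1.0]]
force: [0.5, -0.2, 0.5]
opening: 0.0852
grasp_force: 0.0
```

```bash
python3 -c "
from h import *
go(.540,.228,.015,23)
t=ctrl.snapshot('top');s=ctrl.snapshot('side')
W=np.hstack([cv2.resize(i,(400,400),interpolation=cv2.INTER_CUBIC) for i in (t[150:250,90:190],s[220:320,160:260])])
cv2.imwrite('pics/c2.png',W)"
```

```text
t 2.85 pos [0.5379 0.2257 0.109 ] yaw 23.03 tilt [-0.0045 -0.0015] tool shift [ 0.0032 -0.0013  0.094 ] turn z 0.0005 open 0.0852 gf 0.0 F [ 0.5 -0.2  0.5] q [ 0.13  0.45 -0.76  1.68  0.33  1.15 -1.89]
```

View pics/c2.png

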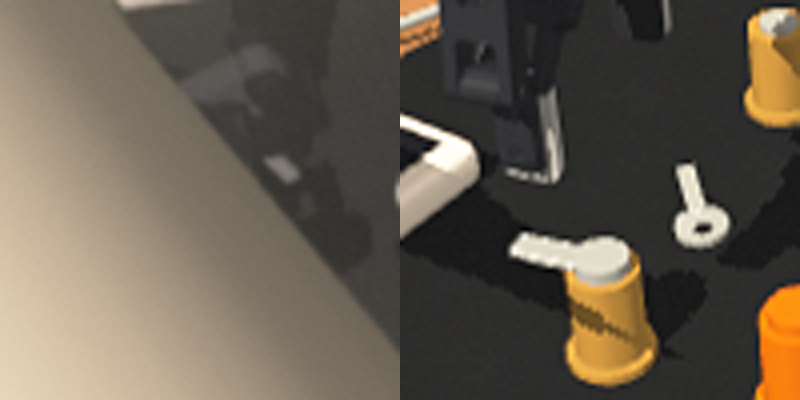

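Side picture: the fingertips straddle the cylinder from above at about (193,264) and (222,220). The hub is at about (211,282) and the arm tip at about (189,280). I'll check alignment by projection.

```bash
python3 -c "
from h import *
go(.540,.228,.015,23)
o=ctrl.get_obs();R=o['tcp_rot'];p=o['eef_pos']
for s in(-.05,-.0425,0,.0425,.05):print(s,px('side',p+R@[0,s,-.013]),px('side',p+R@[0,s,-0]))
for x,y in((.540,.228),(.5391,.229),(.5422,.2262)):
  for yaw in (20,23,27):
    a=np.radians(yaw);print(x,y,yaw,'hubtop',px('side',[x,y,.051]),'foot',px('side',[x,y,0]),'tip',px('side',[x+.038*np.cos(a),y+.038*np.sin(a),.049]),px('top',[x,y,.051]),px('top',[x+.038*np.cos(a),y+.038*np.sin(a),.049]))
"
```

```text
t 2.95 pos [0.5397 0.2268 0.1122] yaw 23.02 tilt [0.0005 0.0004] tool shift [ 0.0007 -0.001   0.0972] turn z 0.0003 open 0.0852 gf 0.0 F [-0.1  0.4  0.7] q [ 0.14  0.45 -0.76  1.68  0.33  1.15 -1.88]
-0.05 [191.46790604 263.99830696] [192.51975735 271.41170401]
-0.0425 [193.89688099 260.89632287] [194.9168857  268.27447847]
0 [206.88187026 244.30526081] [207.73789852 251.48738769]
0.0425 [218.67868867 229.22020612] [219.39492631 236.21304862]
0.05 [220.64970231 226.69866129] [221.34343837 233.65883438]
0.54 0.228 20 hubtop [210.88774832 283.92526233] foot [213.84955574 308.76103393] tip [189.46282366 279.8652746 ] [144.11613408 207.75899682] [137.7165685  187.56049109]
0.54 0.228 23 hubtop [210.88774832 283.92526233] foot [213.84955574 308.76103393] tip [188.85223015 280.62790058] [144.11613408 207.75899682] [136.59644499 187.99097222]
0.54 0.228 27 hubtop [210.88774832 283.92526233] foot [213.84955574 308.76103393] tip [188.12796474 281.66755251] [144.11613408 207.75899682] [135.13568268 188.6497126 ]
0.5391 0.229 20 hubtop [210.79906537 284.47975167] foot [213.76770456 309.33358535
[... 252 characters left out ...]
51254376]
0.5391 0.229 27 hubtop [210.79906537 284.47975167] foot [213.76770456 309.33358535] tip [188.00643273 282.21293348] [143.49071268 208.29176321] [134.51478805 189.17164788]
0.5422 0.2262 20 hubtop [210.79390307 282.78137062] foot [213.7507904  307.57959246] tip [189.43545387 278.75129912] [145.25698442 206.46341793] [138.84754864 186.29228675]
0.5422 0.2262 23 hubtop [210.79390307 282.78137062] foot [213.7507904  307.57959246] tip [188.82669916 279.50927008] [145.25698442 206.46341793] [137.72851921 186.72218967]
0.5422 0.2262 27 hubtop [210.79390307 282.78137062] foot [213.7507904  307.57959246] tip [188.10462313 280.54255782] [145.25698442 206.46341793] [136.26924457 187.38005742]
```

Emit:
send_rows(delta_pos=[[0.0007,-0.001,0.033],[0,0,0.032],[0,0,0.02],[0,0,0.012],[0,0,0],[0,0,0],[0,0,0],[0,0,0],[0,0,0],[0,0,0],[0,0,0],[0,0,0]], dr=[[0,0,0],[0,0,0],[0,0,0],[0,0,0],[0,0,0],[0,0,0],[0,0,0],[0,0,0],[0,0,0],[0,0,0],[0,0,0],[0,0,0]], grip=[-1,-1,-1,-1,-1,0,0.2,0.4,0.6,0.8,1,1], grip_force=40)

```text
time: 4.45
eef_pos: [0.54, 0.2278, 0.0149]
tcp_rot: [[0.92, 0.391, 0.001], [0.391, -0.92, -0.0], [0.001, 0.0, -1.0]]
force: [-1.3, -0.8, 5.6]
opening: 0.0279
grasp_force: 39.2
```

```bash
python3 -c "
from h import *
go(.540,.228,.12,23)
t=ctrl.snapshot('top');s=ctrl.snapshot('side')
W=np.hstack([cv2.resize(i,(400,400),interpolation=cv2.INTER_CUBIC) for i in (t[150:250,90:190],s[220:320,160:260])])
cv2.imwrite('pics/c3.png',W)"
```

```text
t 4.45 pos [0.54   0.2278 0.0149] yaw 23.02 tilt [ 0.0008 -0.0001] tool shift [ 1.000e-04 -1.000e-04 -1.051e-01] turn z 0.0003 open 0.0279 gf 39.205284118652344 F [-1.3 -0.8  5.6] q [ 0.08  0.57 -0.7   1.75  0.43  0.99 -1.95]
```

View pics/c3.png

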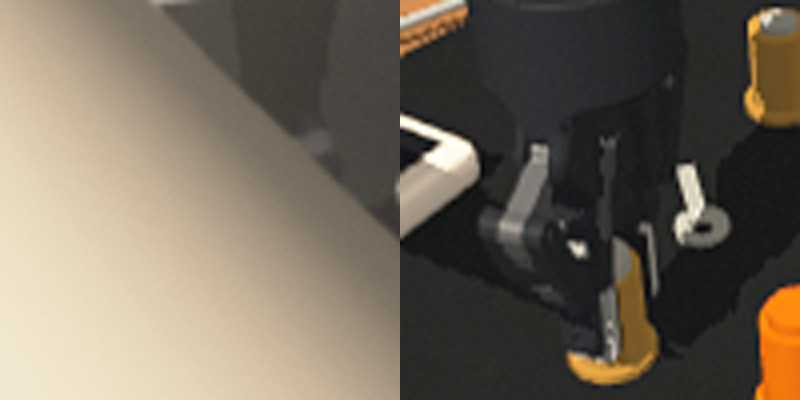

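The grip is sound at 28 mm opening, with the pads on the barrel. Next I lift and turn.

Emit:
send_rows(delta_pos=[[0,0,-0.01],[0,0,-0.03],[0,0,-0.04],[0,0,-0.04],[0,0,0],[0,0,0],[0,0,0],[0,0,0],[0,0,0],[0,0,0]], dr=[[0,0,0],[0,0,0],[0,0,0],[0,0,-0.1],[0,0,-0.12],[0,0,-0.12],[0,0,-0.12],[0,0,-0.12],[0,0,-0.12],[0,0,0]], grip=[1,1,1,1,1,1,1,1,1,1])

```text
time: 5.8
eef_pos: [0.5395, 0.2276, 0.1344]
tcp_rot: [[0.453, 0.892, -0.0], [0.892, -0.453, -0.0], [-0.0, -0.0, -1.0]]
force: [-0.2, 0.8, -1.9]
opening: 0.0278
grasp_force: 39.6
```

```bash
python3 -c "
from h import *
go(.4662,-.2372,.135,63.75)"
```

```text
t 5.8 pos [0.5395 0.2276 0.1344] yaw 63.09 tilt [-0.0004 -0.    ] tool shift [-0.4477  0.145  -0.0006] turn z -0.0116 open 0.0278 gf 39.62695777416229 F [-0.2  0.8 -1.9] q [ 0.23  0.47 -0.9   1.65  0.39  1.21 -1.22]
```

Emit:
send_rows(delta_pos=[[-0.03,0.01,0],[-0.043,0.014,0],[-0.043,0.014,0],[-0.043,0.014,0],[-0.043,0.014,0],[-0.043,0.014,0],[-0.043,0.014,0],[-0.043,0.014,0],[-0.043,0.014,0],[-0.043,0.013,0],[-0.0307,0.01,0],[0,0,0]], dr=[[0,0,0],[0,0,0],[0,0,0],[0,0,0],[0,0,0],[0,0,0],[0,0,0],[0,0,0],[0,0,0],[0,0,0],[0,0,-0.0116],[0,0,0]], grip=[1,1,1,1,1,1,1,1,1,1,1,1])

```text
time: 7.3
eef_pos: [0.4657, -0.2399, 0.1343]
tcp_rot: [[0.448, 0.894, -0.0], [0.894, -0.448, -0.0], [-0.001, 0.0, -1.0]]
force: [0.3, 1.1, -1.7]
opening: 0.0278
grasp_force: 39.7
```

```bash
python3 -c "
from h import *
go(.4662,-.2372,.06,63.75)"
```

```text
t 7.3 pos [ 0.4657 -0.2399  0.1343] yaw 63.37 tilt [-0.0002 -0.0005] tool shift [ 0.0027 -0.0008  0.0743] turn z -0.0066 open 0.0278 gf 39.67438101768494 F [ 0.3  1.1 -1.7] q [ 1.06  0.28 -0.76  1.82  0.21  1.13 -0.24]
```

Correct and come down to TCP 0.06 (underside at 45 mm), then look.

Emit:
send_rows(delta_pos=[[0.0027,-0.0008,0.025],[0,0,0.03],[0,0,0.019],[0,0,0]], dr=[[0,0,-0.0066],[0,0,0],[0,0,0],[0,0,0]], grip=[1,1,1,1])

```text
time: 7.8
eef_pos: [0.4666, -0.2335, 0.0594]
tcp_rot: [[0.436, 0.9, -0.002], [0.9, -0.436, 0.001], [0.001, -0.002, -1.0]]
force: [1.5, -0.2, -1.4]
opening: 0.0278
grasp_force: 39.8
```

```bash
python3 -c "
from h import *
go(.4662,-.2372,.021,63.75)
t=ctrl.snapshot('top');s=ctrl.snapshot('side')
W=np.hstack([cv2.resize(i,None,fx=4,fy=4,interpolation=cv2.INTER_CUBIC) for i in (t[200:300,360:460],s[130:230,340:440])])
cv2.imwrite('pics/c4.png',W)"
```

```text
t 7.8 pos [ 0.4666 -0.2335  0.0594] yaw 64.16 tilt [-0.0017  0.0014] tool shift [-0.0036  0.0014  0.0384] turn z 0.0072 open 0.0278 gf 39.77576494216919 F [ 1.5 -0.2 -1.4] q [ 1.01  0.37 -0.73  1.88  0.3   1.   -0.3 ]
```

View pics/c4.png

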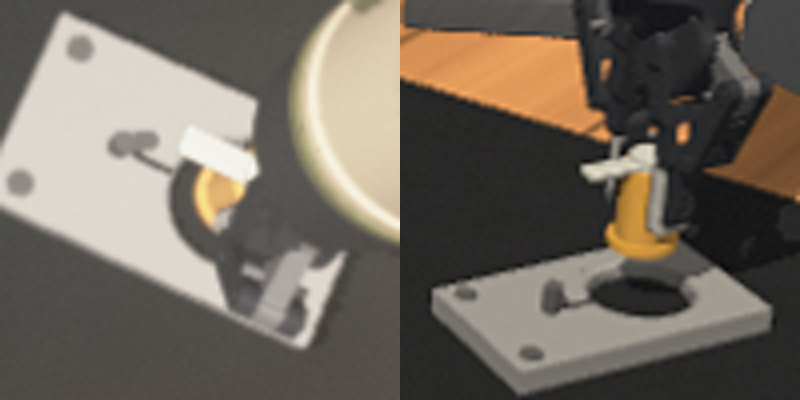

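The picture shows the cylinder held upright above the recess. In the top crop the arm's tip is at about (186,138), with long edges from (192,126) to (257,156) and from (180,150) to (252,179). I'll compute the arm's direction from these.

```bash
python3 -c "
from h import *
go(.4662,-.2372,.06,63.75)
f=lambda a,b:pt('top',360+a/4-.4,200+b/4-.4,.0935)
for a,b in(((192,126),(257,156)),((180,150),(252,179))):
  d=f(*a)-f(*b);print(np.degrees(np.arctan2(d[1],d[0])))
print('tip',f(186,138)); o=ctrl.get_obs();print('exp',o['eef_pos']+.038*o['tcp_rot'][:,0])
r=pt('top',360+(592-480+120-0)/4*0+ (350+272/4-.4-360),200+204/4-.4,.014);print(r)
p=pt('top',360+120/4-.4,200+146/4-.4,.014);print('pin base?',p, 'pin model',[.4662+.055*np.cos(np.radians(63.7)),-.2372+.055*np.sin(np.radians(63.7))])
"
```

```text
t 7.9 pos [ 0.4678 -0.2342  0.0611] yaw 64.17 tilt [ 0.0009 -0.0003] tool shift [-0.0034 -0.0001  0.0011] turn z 0.0073 open 0.0276 gf 39.77577567100525 F [ 0.2 -0.6 -1.4] q [ 1.01  0.37 -0.73  1.88  0.29  1.   -0.3 ]
63.43226822502116
66.52472840661343
tip [ 0.48239637 -0.1973861   0.0935    ]
exp [ 0.48432933 -0.19998324  0.06114234]
[ 0.46567751 -0.23594725  0.014     ]
pin base? [ 0.49147558 -0.18963767  0.014     ] pin model [np.float64(0.4905689154953299), np.float64(-0.18789324632891077)]
```

Emit:
send_rows(delta_pos=[[-0.0033,0,0.005],[0,0,0.01],[0,0,0.01],[0,0,0.008],[0,0,0.004],[0,0,0],[0,0,0]], dr=[[0,0,0.008],[0,0,0],[0,0,0],[0,0,0],[0,0,0],[0,0,0],[0,0,0]], grip=[1,1,1,1,1,1,1])

```text
time: 8.78
eef_pos: [0.466, -0.2374, 0.0236]
tcp_rot: [[0.443, 0.897, 0.0], [0.897, -0.443, -0.0], [-0.0, 0.001, -1.0]]
force: [0.3, -0.2, -1.7]
opening: 0.0273
grasp_force: 39.8
```

```bash
python3 -c "
from h import *
go(.466,-.2370,.021,63.75)
t=ctrl.snapshot('top');s=ctrl.snapshot('side')
W=np.hstack([cv2.resize(i,None,fx=4,fy=4,interpolation=cv2.INTER_CUBIC) for i in (t[200:300,360:460],s[130:230,340:440])])
cv2.imwrite('pics/c5.png',W)"
```

```text
t 8.775 pos [ 0.466  -0.2374  0.0236] yaw 63.72 tilt [ 0.0005 -0.0002] tool shift [ 0.0004 -0.0001  0.0026] turn z -0.0006 open 0.0273 gf 39.77536082267761 F [ 0.3 -0.2 -1.7] q [ 0.99  0.43 -0.71  1.91  0.34  0.93 -0.34]
```

View pics/c5.png

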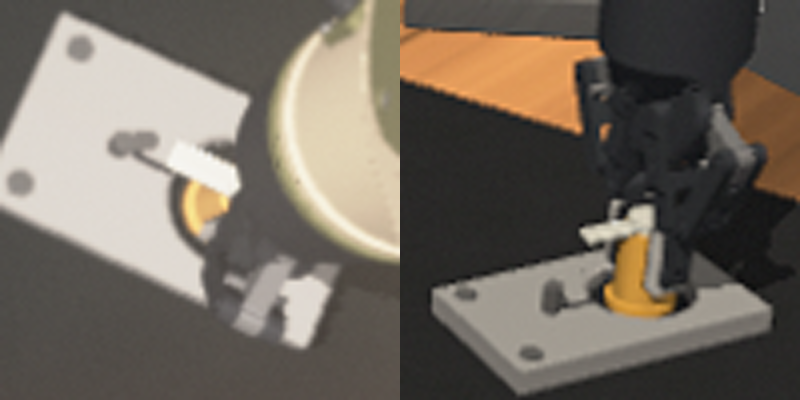

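Foot is inside the recess and the arm points along the dark line at the pin. Lowering to contact.

Emit:
send_rows(delta_pos=[[0.0004,0,0.001],[0,0,0.001],[0,0,0.0006],[0,0,0],[0,0,0]], dr=[[0,0,0],[0,0,0],[0,0,0],[0,0,0],[0,0,0]], grip=[1,1,1,1,1])

```text
time: 9.5
eef_pos: [0.4659, -0.237, 0.0209]
tcp_rot: [[0.443, 0.897, -0.0], [0.897, -0.443, -0.0], [-0.0, 0.0, -1.0]]
force: [-1.8, 1.0, 3.3]
opening: 0.0282
grasp_force: 40.3
```

Contact with the floor: the vertical force went from -1.7 to +3.3 N. Now I release gently and rise.

Emit:
send_rows(delta_pos=[[0,0,0],[0,0,0],[0,0,0],[0,0,0],[0,0,0],[0,0,0],[0,0,-0.01],[0,0,-0.03],[0,0,-0.04],[0,0,-0.05],[0,0,-0.05],[0,0,0]], dr=[[0,0,0],[0,0,0],[0,0,0],[0,0,0],[0,0,0],[0,0,0],[0,0,0],[0,0,0],[0,0,0],[0,0,0],[0,0,0],[0,0,0]], grip=[0.3,0.2,0,-0.4,-0.8,-0.8,-0.8,-0.8,-0.8,-0.8,-0.8,-0.8])

```text
time: 11.0
eef_pos: [0.4679, -0.2375, 0.2052]
tcp_rot: [[0.443, 0.897, 0.006], [0.897, -0.443, -0.004], [-0.001, 0.007, -1.0]]
force: [0.2, -0.1, -0.6]
opening: 0.0768
grasp_force: 0.0
```

Emit:
send_rows(delta_pos=[[0.03,-0.02,0],[0.05,-0.03,0],[0.05,-0.03,0],[0.05,-0.03,0],[0.03,-0.02,0],[0,0,0]], dr=[[0,0,0],[0,0,0],[0,0,0],[0,0,0],[0,0,0],[0,0,0]], grip=[-0.8,-0.8,-0.8,-0.8,-0.8,-0.8])

```text
time: 11.75
eef_pos: [0.4417, 0.0116, 0.2005]
tcp_rot: [[0.438, 0.899, -0.0], [0.899, -0.438, -0.001], [-0.001, 0.0, -1.0]]
force: [0.2, -1.0, 0.1]
opening: 0.0769
grasp_force: 0.0
```

```bash
python3 -c "
from h import *
t=ctrl.snapshot('top');s=ctrl.snapshot('side')
W=np.hstack([cv2.resize(i,None,fx=4,fy=4,interpolation=cv2.INTER_CUBIC) for i in (t[200:300,360:460],s[130:230,340:440])])
cv2.imwrite('pics/c6.png',W)"
```

```text
(no output)
```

View pics/c6.png

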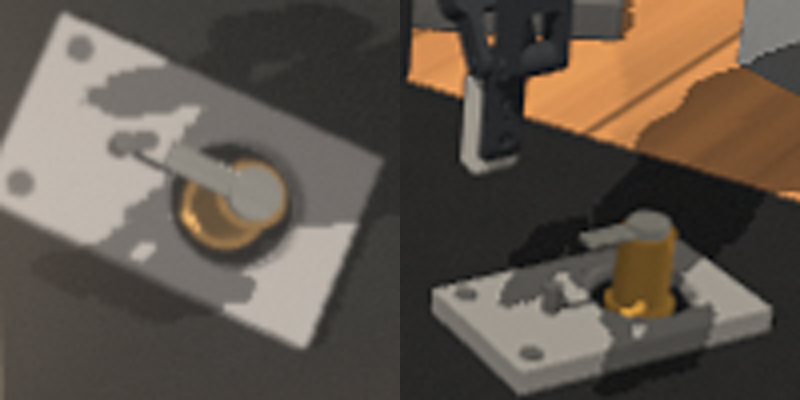

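The cylinder stands upright in the recess. In the top crop the hub is at (257,193), the arm tip at (172,155), and the pin base at about (119,146). I'll check the bearing.

```bash
python3 -c "
from h import *
f=lambda a,b,z:pt('top',360+a/4-.4,200+b/4-.4,z)
h=f(257,193,.057);t=f(172,155,.055);d=t-h
print(h,t,np.linalg.norm(d),np.degrees(np.arctan2(d[1],d[0])))
for a,b in(((178,142),(236,166)),((166,164),(228,193))):
  e=f(*a,.055)-f(*b,.055);print(np.degrees(np.arctan2(e[1],e[0])))
"
```

```text
[ 0.46496168 -0.23416479  0.057     ] [ 0.48132017 -0.2013072   0.055     ] 0.0367589611107205 63.53311366316351
65.93312944534945
63.293613755124234
```

The arm bears about 64° and the pin direction is 63.7°, so the two agree.

```bash
python3 -c "
from rig import ctrl
print(ctrl.hand_in())"
```

```text
the job is handed in; nothing more can be done
None
```

The cam cylinder stands upright and released in the block's recess, its arm pointing at the index pin to within about 1° by the last picture; I left the other two cylinders alone and handed the job in at about 12 s.

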